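# Close, pin and square a stool joint

### The arm

A 6-joint arm with a two-finger parallel gripper is mounted at the origin on the work surface. World frame = base frame: x ahead of the robot, y to its left, z up, the work surface at z = 0. Lengths are in m, angles in rad, forces in N, time in s.
With the tool pointing down it reaches from about 0.25 to 0.775 m from the base axis. Payload 4 kg.
Tool frame: the origin (TCP) lies between the finger pads; the fingertips stand 25 mm ahead of it and the grasp point (between the pads) lies 6 mm ahead of it (robot.tip_reach is the z of the fingertips in the tool frame, in m); z points along the fingers, y is the line along which they close (so a half turn about z gives the same grasp; the last joint's range is limited). The gripper opens to 94 mm and grips with 3 to 60 N. Pads are 16 mm wide; open, the fingers measure 119 mm over their backs; the gripper's body (75 mm by 177 mm) begins 78 mm behind the grasp point.
Start: joints at [1.097, 0.087, 1.371, -0, 1.684, -0.103], TCP at [0.199, 0.513, 0.231] pointing down, gripper open.
Joint ranges: [-3.1, 3.1], [-0.76, 2.03], [0.27, 2.55], [-1.08, 4.22], [0.17, 2.65], [-2.57, 2.57]. Speed limits (rad/s): [2.79, 2.79, 3.14, 3.14, 3.14, 3.14].

### API

Orientations are given as [roll, pitch, yaw] about the fixed x, y, z axes, in that order (R = Rz(yaw) Ry(pitch) Rx(roll)).
In Python, from bench import robot gives the robot as it stands. The module is installed in compiled form; this text tells all that it offers.
- The arm moves only by the shell command python3 -m handwheel 'ROWS'. ROWS is JSON, a list of rows, each a list of 3 entries, a list of its own where there are three numbers: the turn, a rotation vector about the world's x, y, z in units of 90 degrees (1.0 is 90 degrees), then the shift along the world's x, y, z in units of 0.05 m (1.0 is 0.05 m), then the closure, from 0 (fully open) to 1 (shut). A call has 1 to 5 rows; each row shifts and turns the commanded pose from where the row before left it; what a row does not reach is not made up. A row lasts 1/10 s, in which the tool goes at most 50 mm and 8.59 degrees, less where a joint would pass 70% of its speed; a pose out of reach is approached as far as the arm can. A call with a number of a shift or a turn outside -1 to 1 is refused whole. A call with a gripper value outside its range is refused whole. The fingers move at their own pace and stop on an object; the grip force is fixed at half the most. Time passes only in rows, so rows that do not move let the fingers close. It gives the time, the measured TCP pose, the force, the opening and the grip force at its end, in the units of the state.
- robot.get_obs(): the state, without advancing time (a new reading comes with each control period).
- robot.snapshot(name): name is "scene" or "top" or "wrist"; returns (picture, depth): 384x512x3 uint8, red, green, blue; 384x512 float32, m along the optical axis (not along the pixel's ray), 0 where there is no reading.
- robot.calibration(name): a dict with "mtx" (3x3 intrinsics, pixels), "extrinsics" (4x4, takes a point from camera to world coordinates); the wrist camera has in their place "hand_eye" (4x4, takes a point from camera to tool coordinates, whose origin is the TCP and whose axes are the flange's). Camera axes: x right, y down, z forward; pixel columns grow to the right and rows downward; lengths in m; the calibration is good to about 2 mm. A picture is of the moment at which its call begins: read the wrist's pose just before it. calibration takes no time and is no camera call.
- robot.close_job(): hands the job in; it is judged then, once.
Trained networks look in the newest picture that a camera, given by its name, has taken for a name from the list of things; names that differ only in an ending like _2 or _b are one class to them, and where a whole thing is asked for, a point or a joint stands for the part that bears it (a point fixed in the world has none). Each returns a list of dicts, best first, with "p" (0 to 1); they miss things now and then, are a little off and sometimes report something else, mostly with a low value. They report only what shows in the picture. A call takes as long as a camera call. They do not tell look-alikes from the thing itself.
- robot.boxes_of(query, camera): "bbox" ([left, top, right, bottom] in pixels, round what is visible of it).
The state is a dict: "time": time; "joint_positions": joint angles; "qvel": joint speeds; "joint_torque": joint torques, N m; "tool_pos": TCP position; "ee_rot": TCP orientation; "wrist_force": force on the tool from outside, world axes, zero at the start; "wrist_torque": the same for the moment, N m; "width": finger opening in m; "finger_force": force on a finger pad.
Only numpy, scipy, OpenCV 4.12 (cv2) and the standard library are available. Lean on these libraries where they do the work, as an engineer would, in place of code of your own. Each camera call takes 0.05 s, during which the arm holds its last target. There are 200 camera calls.

### The job

Push the stool rail fully home into the leg, and then drop the drawbore pin (the steel pin with the long round wooden handle) down through the hole in leg and tenon until its brass shoulder sits on the leg. Then check the joint for squareness: lay the try square flat on the bench in the inner corner, the brass-faced back of its thick stock flush against the leg and the outer edge of its steel blade flush along the rail, pushed right into the corner, and leave it there. Leave all the other tools and wood where they lie.

Things in the scene. Friction and masses are not known exactly. Their poses are not given: they have to be found in the camera images.
- leg: Oak stool leg lying fixed on the bench: 260 mm long, 50 mm wide, 45 mm high. Origin: on the bench under the pin hole's axis. x runs along the leg (-210 to +50 mm), y across it (faces at -25 and +25 mm), z up. The rail leaves the face y = -25 mm towards -y. A black steel holdfast 97 mm high grips it at x = -185 mm, y = 0 to 67 mm.
- rail (a joint): How far the rail is pulled out of the leg, in m: 0 = fully home, shoulder against the leg; up to 0.034. It slides along the leg's y axis (pushing towards the leg's +y closes it), held by about 4 N of friction, and stays where it is left. The tenon's hole (14 mm) lies under the leg's only when the rail is home.
- rail_end (a point): Centre of the rail's free end face, 16 mm above the bench; with the rail home it is at x = 0, y = -185 mm in the leg's frame. The rail is an oak board 60 mm wide (leg's x = -30 to +30 mm), 160 mm long from shoulder to free end and 30 mm thick, its top 31 mm above the bench.
- hole (a point): Centre of the mouth of the vertical pin hole in the leg's top face, 45 mm above the bench. 14 mm bore through leg and tenon, with a 3 mm chamfer round the mouth.
- inner_corner (a point): At bench height, where the leg's inner face (y = -25 mm in the leg's frame) meets the line of the rail's inner edge (x = -30 mm). From it the leg's face runs towards the leg's -x, the rail's edge towards -y.
- tool_block: Fixed beech tool block 170 x 70 mm, 50 mm high, with two upright 14 mm holes at x = -45 and x = +45 mm in its frame (y = 0); the drawbore pin stands in one and the burnisher in the other. Origin: centre of its underside.
- pin: Drawbore pin standing upright, 117 mm long, 120 g. Steel shank 11 mm thick, 42 mm long, its last 14 mm tapered to a 5 mm point; above it a round handle 26 mm thick, 75 mm long (brass ferrule, then dark wood). Origin at the point, z up along the pin; shoulder at z = 42 mm. Seated in the leg, the point is 3 mm above the bench.
- pin_tip (a point): The point of the drawbore pin (its origin).
- square: Try square lying flat, an L, 300 g. Dark wooden stock 120 x 45 x 22 mm thick (x = -60 to +60, y = -22.5 to +22.5 mm), brass-faced on its back y = +22.5. Steel blade x = +25 to +60, reaching to y = -122.5, 9 to 13 mm above the underside. Origin: on the underside, below the middle of the stock and of its grip block; z up. Laid in the joint's corner, its axes are parallel to the leg's.
- square_grip (a point): Middle of the wooden grip block on top of the stock, 38 mm above the square's underside. The block is 34 mm along the square's x, 20 mm along its y, and reaches from 22 to 54 mm above the underside.
- square_corner (a point): Outer corner of the square, on its underside (x = +60, y = +22.5 mm in its frame): the end that goes into the joint's inner corner.
- blade_tip (a point): Outer corner of the blade's free end (x = +60, y = -122.5 mm in the square's frame), 11 mm above the underside; it is to touch the rail's edge.
- stock_end (a point): Other end of the stock's brass-faced back, on the underside (x = -60, y = +22.5 mm in the square's frame); it is to touch the leg's face.
- burnisher: Bystander: burnisher standing in the tool block, with a short square wooden handle 26 x 26 mm, 42 mm high, on an 11 mm shank. Origin at the foot of the shank.
- mallet: Bystander: beech mallet, 260 mm long, head 110 x 70 x 60 mm. Origin: under the handle.
- hammer: Bystander: hammer with a wooden handle, lying. Origin: on its underside.
- glue: Bystander: white glue bottle, 60 mm in diameter, 160 mm high. Origin: centre of its foot.
- tack_pot: Bystander: terracotta pot, 70 mm in diameter, 60 mm high. Origin: centre of its foot.
- offcut: Bystander: oak offcut 120 x 45 x 45 mm. Origin: centre of its underside.
- chisel: Bystander: chisel, 230 mm long, lying. Origin: on its underside.
- wood_block: Bystander: beech block 90 x 60 x 35 mm. Origin: centre of its underside.
There are look-alikes about, which are no part of the job. Leave any pink or white look-alike of the pin alone.

How it is judged:
By the outcome, as a careful person would: the job done as asked, in the order asked, and still so for the second after the job is handed in, with the robot touching nothing.
It also fails if it takes over 72 s, if anything falls off the work surface, if the arm or the gripper's body presses on something with over 40 N, if the wrist force passes 120 N, or if a joint passes its speed limit or range.

## Working session

There is one attempt and no reset: what is moved stays moved. The work goes in short steps, Python scripts to look and compute and a shell command to move; the robot and the scene stay as the last step left them, time stands still between calls to the robot, and variables do not carry over. Pictures are saved under pics/ and viewed, at most 10 in all, crops included, and the job is handed in when it is done.

```bash
mkdir -p pics; cat > h.py <<'E'
import numpy as np, cv2
from bench import robot
from scipy.spatial.transform import Rotation as R
def snap(c,fn=None):
    o=robot.get_obs(); p,d=robot.snapshot(c); k=robot.calibration(c); 
    if c=='wrist':
        T=np.eye(4); T[:3,:3]=R.from_euler('xyz',o['ee_rot']).as_matrix(); T[:3,3]=o['tool_pos']; E=T@np.array(k['hand_eye'])
    else: E=np.array(k['extrinsics'])
    K=np.array(k['mtx'])
    if fn: cv2.imwrite('pics/'+fn+'.png',p[:,:,::-1])
    v,u=np.mgrid[:384,:512]
    X=np.stack([(u-K[0,2])/K[0,0]*d,(v-K[1,2])/K[1,1]*d,d],-1)@E[:3,:3].T+E[:3,3]
    X[d==0]=np.nan
    return p,d,K,E,X
def proj(P,K,E):
    c=(np.atleast_2d(P)-E[:3,3])@E[:3,:3]; return (c/c[:,2:])[:,:2]*[K[0,0],K[1,1]]+[K[0,2],K[1,2]]
E
python3 - <<'E'
from h import *
print(robot.get_obs())
for c in ['top','scene']:
    p,d,K,E,X=snap(c,c); np.savez(c,p=p,d=d,K=K,E=E,X=X)
    for n in ['leg','rail','tool_block','pin','square','burnisher','holdfast']:
        try: print(c,n,[(np.round(b['bbox']).astype(int).tolist(),round(b['p'],2)) for b in robot.boxes_of(n,c)])
        except Exception as e: print(n,e)
a=cv2.imread('pics/top.png'); b=cv2.imread('pics/scene.png')
cv2.imwrite('pics/top_b.png',cv2.resize(a,(800,600)));cv2.imwrite('pics/scene_b.png',cv2.resize(b,(800,600)))
E
```

```text
{'time': 0.0, 'joint_positions': array([ 1.09690667e+00,  8.79282505e-02,  1.37222872e+00, -1.50227836e-05,
        1.68359950e+00, -1.03067395e-01]), 'qvel': array([ 0.00107251, -0.0012299 , -0.00100326,  0.0010496 ,  0.00023263,
       -0.00067682]), 'joint_torque': array([-2.66523653e-03, -3.40184498e+01, -3.02422893e+01,  7.14936526e-02,
        3.32705432e-02, -1.88491445e-04]), 'tool_pos': array([0.19907706, 0.51218039, 0.2293317 ]), 'ee_rot': array([-3.13943878e+00, -2.07773243e-04,  2.77076850e+00]), 'wrist_force': array([ 0.11129154, -0.30072264, -0.42001087]), 'wrist_torque': array([0.00149431, 0.02249735, 0.01814544]), 'finger_force': 0.0, 'width': 0.09394348095689486}
top leg [([90, 162, 116, 188], 0.54), ([147, 156, 169, 190], 0.52)]
top rail [([231, 171, 298, 196], 0.69)]
top tool_block [([110, 186, 145, 252], 0.8), ([362, 204, 421, 252], 0.5)]
top pin [([117, 195, 132, 207], 0.67), ([77, 203, 99, 220], 0.67), ([162, 248, 177, 256], 0.52), ([80, 239, 100, 254], 0.44)]
top square [([363, 205, 420, 251], 0.55)]
top burnisher [([113, 186, 144, 249], 0.22)]
holdfast it know
[... 231 characters left out ...]
8)]
scene rail [([220, 185, 262, 218], 0.86)]
scene tool_block [([312, 247, 387, 299], 0.79), ([213, 143, 254, 164], 0.59)]
scene pin [([328, 240, 345, 272], 0.8), ([328, 204, 338, 247], 0.7), ([367, 270, 381, 309], 0.65), ([396, 249, 414, 294], 0.62), ([338, 200, 357, 239], 0.6), ([212, 141, 255, 163], 0.5)]
scene square [([263, 160, 324, 182], 0.7), ([221, 218, 251, 285], 0.67), ([215, 142, 254, 162], 0.64)]
scene burnisher [([358, 239, 377, 258], 0.73), ([212, 138, 256, 161], 0.63)]
holdfast it knows: blade_tip, burnisher, chisel, glue, hammer, hole, inner_corner, leg, mallet, offcut, pin, pin_tip, rail, rail_end, square, square_corner, square_grip, stock_end, tack_pot, tool_block, wood_b
```

View pics/top_b.png

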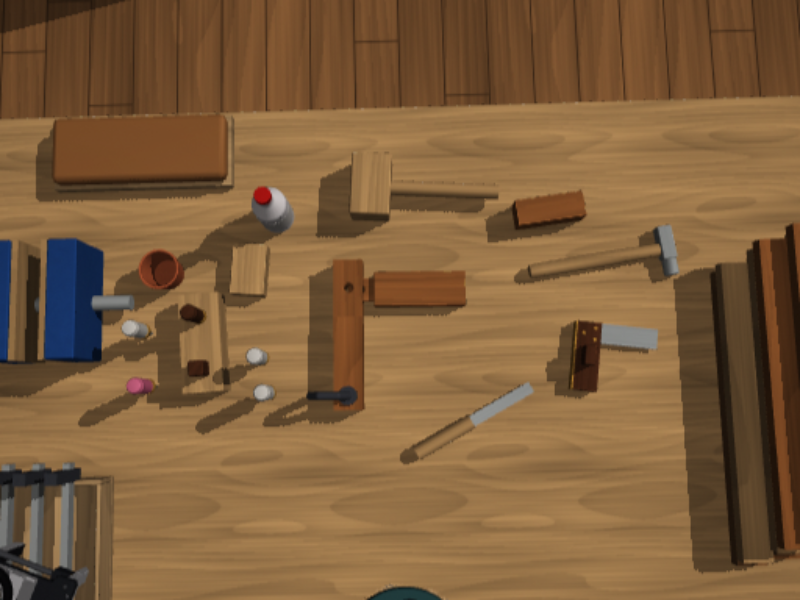

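View pics/scene_b.png

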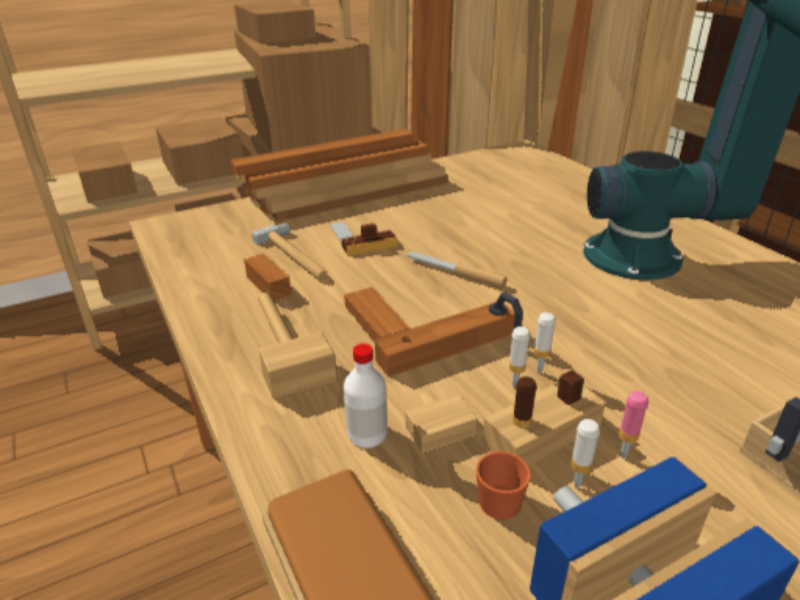

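The top view (800x600 px) shows the leg upright, with its hole at (348,287), the holdfast at (347,395) and the rail going right to x=465. The square is at (588,355), its brass back to the left. The pin candidates are dark round (190,313) in the block, dark square (198,368) in the block, white (135,328), (257,356) and (264,392), and pink (140,385). The dark round one fits (wooden, round, long, in the block), and the square one is the burnisher. I'll confirm this in a crop and measure.

```bash
python3 - <<'E'
from h import *
z=np.load('top.npz'); X=z['X']; p=z['p']
def fit(name,box,z0,z1,col=None):
    l,t,r,b=[int(v*.64) for v in box]
    S=X[t:b,l:r].reshape(-1,3); m=(S[:,2]>z0)&(S[:,2]<z1); S=S[m]
    (c,s,a)=cv2.minAreaRect(S[:,:2].astype(np.float32)*1000); print(name,m.sum(),np.round(c,1),np.round(s,1),round(a,2),'z',np.round(np.median(S[:,2]),4)); return S
fit('bench',(430,500,600,580),-1,1)
fit('leg',(320,250,375,390),.038,.052)
fit('rail',(358,262,475,315),.022,.037)
fit('stock',(560,310,605,400),.015,.028)
fit('grip',(560,310,605,400),.045,.06)
fit('blade',(602,315,665,360),.005,.018)
fit('block',(170,285,235,400),.042,.057)
fit('pinh',(175,295,210,330),.1,.14)
fit('burn',(180,350,215,385),.085,.12)
print(z['E'],z['K'])
s=cv2.imread('pics/scene.png')[190:320,300:430]; cv2.imwrite('pics/crop.png',cv2.resize(s,(600,600),interpolation=cv2.INTER_CUBIC))
E
```

```text
bench 5537 [ 177.3 -193.7] [292.1 132.8] 88.68 z 0.0002
leg 1529 [553.5  84.8] [ 49.5 222.5] 88.98 z 0.0452
rail 1343 [614.2 -31.4] [178.5  61.4] 88.97 z 0.0309
stock 615 [ 488.6 -330.1] [ 51.4 119.7] 82.63 z 0.022
grip 103 [ 488.8 -327.1] [20.6 33.9] 85.85 z 0.0529
blade 456 [ 520.7 -412.6] [109.1  77.2] 88.35 z 0.0126
block 1390 [535.9 342.5] [188.2  81.8] 3.54 z 0.0504
pinh 101 [571.6 338.7] [25.3 24.7] 43.12 z 0.1231
burn 107 [481.5 333.8] [26.4 25.9] 88.93 z 0.0921
[[-0.02440514 -0.99244051  0.12027563  0.4296095 ]
 [-0.99960078  0.02593873  0.01120137 -0.01599841]
 [-0.01423649 -0.11995424 -0.99267734  1.3756866 ]
 [ 0.          0.          0.          1.        ]] [[497.02168204   0.         253.49550328]
 [  0.         497.02168204 191.83665608]
 [  0.           0.           1.        ]]
```

View pics/crop.png

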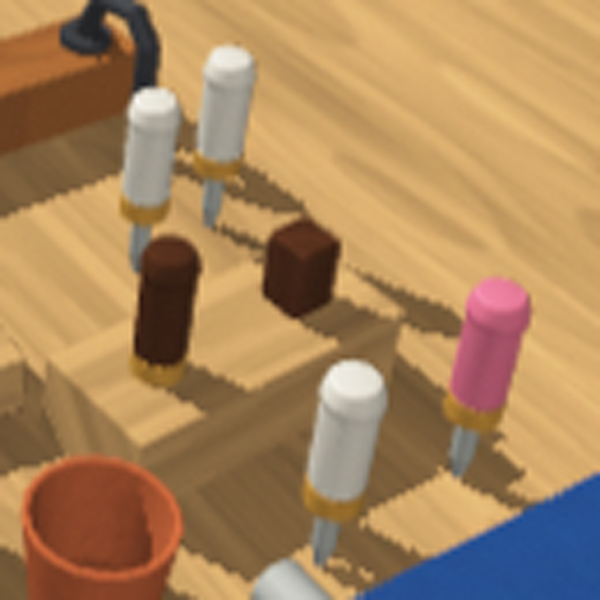

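The crop confirms it: the dark round long handle with brass ferrule at (165,310) is the pin, and the short dark cube at (300,265) is the burnisher. I'll move over the joint for a close look.

```bash
A='[[0,0,0.02],[0.5,-0.68,0.12],0]'
python3 -m handwheel '[[[0,0,0.02],[0.5,-0.68,0.12],0],[[0,0,0.02],[0.5,-0.68,0.12],0],[[0,0,0.02],[0.5,-0.68,0.12],0],[[0,0,0.02],[0.5,-0.68,0.12],0],[[0,0,0.02],[0.5,-0.68,0.12],0]]'
python3 -m handwheel '[[[0,0,0.02],[0.5,-0.68,0.12],0],[[0,0,0.02],[0.5,-0.68,0.12],0],[[0,0,0.02],[0.5,-0.68,0.12],0],[[0,0,0.02],[0.5,-0.68,0.12],0],[[0,0,0.02],[0.5,-0.68,0.12],0]]'
python3 -m handwheel '[[[0,0,0.02],[0.5,-0.68,0.12],0],[[0,0,0.02],[0.5,-0.68,0.12],0],[[0,0,0],[0,0,0],0],[[0,0,0],[0,0,0],0]]'
python3 - <<'E'
from h import *
p,d,K,E,X=snap('wrist','w1'); np.savez('w1',p=p,d=d,K=K,E=E,X=X)
print(robot.get_obs()['tool_pos'],robot.get_obs()['ee_rot'],E.round(3))
E
```

```text
time: 1.2
tool_pos: [0.325, 0.3413, 0.261]
ee_rot: [3.141, 0.001, 2.93]
wrist_force: [0.5, -0.2, 0.2]
width: 0.094
finger_force: 0.0
time: 1.7
tool_pos: [0.45, 0.1711, 0.291]
ee_rot: [3.141, 0.001, 3.086]
wrist_force: [0.1, 0.8, 0.5]
width: 0.0939
finger_force: 0.0
time: 2.1
tool_pos: [0.4995, 0.1041, 0.3023]
ee_rot: [3.141, -0.001, -3.138]
wrist_force: [0.0, -0.2, -0.7]
width: 0.0939
finger_force: 0.0
[0.49905481 0.10488593 0.30234812] [ 3.14092733e+00 -6.46009499e-04 -3.13585897e+00] [[-0.004  0.968  0.251  0.426]
 [ 1.     0.004  0.001  0.104]
 [ 0.     0.251 -0.968  0.456]
 [ 0.     0.     0.     1.   ]]
```

View pics/w1.png

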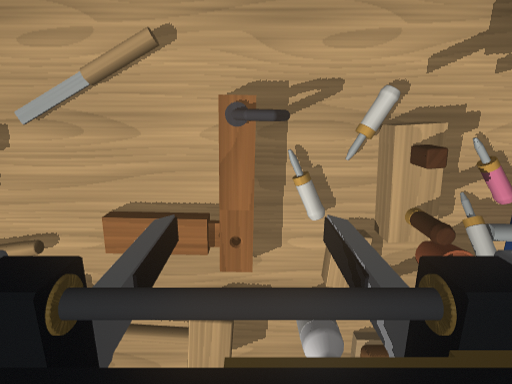

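The wrist view shows the hole at (235,241), the leg running from (237,95) to (237,270), and the rail's free end at x≈104 between y 213 and 253. I'll fit these.

```bash
cat >> h.py <<'E'
def ray(u,v,K,E,z):
    r=E[:3,:3]@[(u-K[0,2])/K[0,0],(v-K[1,2])/K[1,1],1]; return E[:3,3]+r*(z-E[2,3])/r[2]
def rect(X,sl,z0,z1,name=''):
    S=X[sl].reshape(-1,3); S=S[(S[:,2]>z0)&(S[:,2]<z1)]
    r=cv2.minAreaRect(S[:,:2].astype(np.float32)*1000); print(name,len(S),np.round(r[0],1),np.round(r[1],1),round(r[2],2),'z',np.round(np.median(S[:,2]),4)); return r
def darkblob(p,u,v,n=9,thr=.6):
    g=cv2.cvtColor(p,cv2.COLOR_RGB2GRAY).astype(float)[v-n:v+n+1,u-n:u+n+1]; w=np.clip(np.median(g)*thr-g,0,None)
    yy,xx=np.mgrid[-n:n+1,-n:n+1]; return u+(w*xx).sum()/w.sum(), v+(w*yy).sum()/w.sum()
E
python3 - <<'E'
from h import *
z=np.load('w1.npz'); X,p,K,E=z['X'],z['p'],z['K'],z['E']
rect(X,np.s_[130:280,205:275],.041,.05,'leg')
rect(X,np.s_[200:262,90:214],.027,.035,'rail')
u,v=darkblob(p,235,241); print(u,v,ray(u,v,K,E,.045))
t=np.load('top.npz'); u,v=darkblob(t['p'],223,184,5); print(u,v,ray(u,v,t['K'],t['E'],.045))
E
```

```text
leg 4830 [556.9  84. ] [ 50.2 213.9] 89.15 z 0.0443
rail 2462 [611.2 -41.4] [159.9  60.7] 88.84 z 0.0303
235.4271844660194 241.1294498381877 [0.61338018 0.08259684 0.045     ]
222.2867469879518 182.89397590361446 [0.61740768 0.08283394 0.045     ]
```

```bash
python3 -m handwheel '[[[0,0,-0.015],[0.25,-0.6,-0.33],1],[[0,0,0],[0.25,-0.6,-0.33],1],[[0,0,0],[0.25,-0.6,-0.33],1],[[0,0,0],[0.25,-0.6,-0.33],1],[[0,0,0],[0.25,-0.6,-0.33],1]]'
python3 -m handwheel '[[[0,0,0],[0.25,-0.6,-0.33],1],[[0,0,0],[0.25,-0.6,-0.33],1],[[0,0,0],[0.25,-0.6,-0.33],1],[[0,0,0],[0.22,-0.6,-0.33],1],[[0,0,0],[0,0,0],1]]'
python3 -m handwheel '[[[0,0,0],[0,0,-0.5],1],[[0,0,0],[0,0,-0.6],1],[[0,0,0],[0,0,-0.6],1],[[0,0,0],[0,0,-0.5],1],[[0,0,0],[0,0,0],1]]'
```

```text
time: 2.65
tool_pos: [0.5617, -0.0445, 0.2196]
ee_rot: [3.141, 0.0, 3.127]
wrist_force: [0.1, 0.9, 0.1]
width: 0.0577
finger_force: 0.0
time: 3.15
tool_pos: [0.6093, -0.1663, 0.15]
ee_rot: [3.14, -0.006, 3.123]
wrist_force: [-0.5, 0.2, -0.6]
width: 0.0172
finger_force: 0.0
time: 3.65
tool_pos: [0.6074, -0.1618, 0.04]
ee_rot: [3.138, -0.008, 3.127]
wrist_force: [-0.1, 0.9, -0.2]
width: 0.0006
finger_force: 0.0
```

```bash
python3 -m handwheel '[[[0,0,0],[0,0.12,0],1],[[0,0,0],[0,0.12,0],1],[[0,0,0],[0,0.12,0],1],[[0,0,0],[0,0.12,0],1],[[0,0,0],[0,0,0],1]]'
python3 -m handwheel '[[[0,0,0],[0,0.1,0],1],[[0,0,0],[0,0.1,0],1],[[0,0,0],[0,0.1,0],1],[[0,0,0],[0,0,0],1]]'
python3 -m handwheel '[[[0,0,0],[0,0.06,0],1],[[0,0,0],[0,0.06,0],1],[[0,0,0],[0,0,0],1]]'
```

```text
time: 4.15
tool_pos: [0.6108, -0.1404, 0.045]
ee_rot: [-3.142, 0.001, 3.125]
wrist_force: [0.1, -0.8, 0.5]
width: 0.0006
finger_force: 0.0
time: 4.55
tool_pos: [0.6105, -0.127, 0.0443]
ee_rot: [-3.14, 0.001, 3.124]
wrist_force: [-0.2, -4.0, 0.7]
width: 0.0006
finger_force: 1.8
time: 4.85
tool_pos: [0.6106, -0.1202, 0.0443]
ee_rot: [3.142, 0.001, 3.124]
wrist_force: [-0.8, -3.7, 0.9]
width: 0.0
finger_force: 1.9
```

```bash
python3 -m handwheel '[[[0,0,0],[0,0.04,0],1],[[0,0,0],[0,0.04,0],1],[[0,0,0],[0,0,0],1]]'
python3 -m handwheel '[[[0,0,0],[0,0.03,0],1],[[0,0,0],[0,0,0],1]]'
python3 -m handwheel '[[[0,0,0],[0,0.02,0],1],[[0,0,0],[0,0,0],1]]'
```

```text
time: 5.15
tool_pos: [0.6106, -0.116, 0.0442]
ee_rot: [3.141, 0.001, 3.125]
wrist_force: [1.3, -3.9, 2.5]
width: 0.0001
finger_force: 1.8
time: 5.35
tool_pos: [0.6106, -0.1146, 0.0442]
ee_rot: [3.141, 0.001, 3.124]
wrist_force: [2.1, -3.7, 0.8]
width: 0.0002
finger_force: 1.8
time: 5.55
tool_pos: [0.6106, -0.1143, 0.0443]
ee_rot: [-3.141, 0.001, 3.124]
wrist_force: [1.7, -5.1, 1.2]
width: 0.0001
finger_force: 2.5
```

```bash
python3 -m handwheel '[[[0,0,0],[0,0.02,0],1],[[0,0,0],[0,0,0],1]]'
python3 -m handwheel '[[[0,0,0],[0,0.02,0],1],[[0,0,0],[0,0,0],1]]'
```

```text
time: 5.75
tool_pos: [0.6107, -0.1143, 0.0443]
ee_rot: [-3.139, 0.001, 3.124]
wrist_force: [1.2, -7.9, 0.8]
width: 0.0004
finger_force: 3.5
time: 5.95
tool_pos: [0.6107, -0.1142, 0.0443]
ee_rot: [-3.137, 0.001, 3.124]
wrist_force: [1.9, -8.7, 0.9]
width: 0.0006
finger_force: 4.5
```

```bash
python3 -m handwheel '[[[0,0,0],[0,0.06,0],1],[[0,0,0],[0,0,0],1],[[0,0,0],[0,0,0],1]]'
python3 -m handwheel '[[[0,0,0],[0,-0.2,0],1],[[0,0,0],[0,-0.3,0],1],[[0,0,0],[0,-0.3,0.4],1],[[0,0,0],[0,0,1],0.3],[[0,0,0],[0,0,1],0.3]]'
```

```text
time: 6.25
tool_pos: [0.6106, -0.114, 0.0444]
ee_rot: [-3.132, 0.001, 3.123]
wrist_force: [1.6, -14.7, -0.6]
width: 0.0003
finger_force: 7.3
time: 6.75
tool_pos: [0.6086, -0.1482, 0.1626]
ee_rot: [3.137, -0.006, 3.124]
wrist_force: [0.7, 0.2, 1.0]
width: 0.0128
finger_force: 0.0
```

```bash
python3 -m handwheel '[[[0,0,0],[-0.08,0.6,0.4],0.3],[[0,0,0],[-0.08,0.8,0.4],0.3],[[0,0,0],[-0.08,0.85,0.3],0.3],[[0,0,0],[-0.08,0.85,0.2],0.3],[[0,0,0],[-0.08,0.85,0.2],0.3]]'
python3 -m handwheel '[[[0,0,0],[-0.08,0.85,0.2],0.3],[[0,0,0],[-0.08,0.85,0],0.3],[[0,0,0],[-0.08,0.85,0],0.3],[[0,0,0],[-0.08,0.85,0],0.3],[[0,0,0],[-0.08,0.85,0],0.3]]'
python3 -m handwheel '[[[0,0,0],[-0.1,0.85,0],0.3],[[0,0,0],[-0.1,0.6,0],0.3],[[0,0,0],[0,0,0],0.3],[[0,0,0],[0,0,0],0.3]]'
python3 - <<'E'
from h import *
p,d,K,E,X=snap('wrist','w2'); np.savez('w2',p=p,d=d,K=K,E=E,X=X)
print(robot.get_obs()['tool_pos'],robot.get_obs()['ee_rot'],robot.boxes_of('pin','wrist'))
S=X.reshape(-1,3); S=S[(abs(S[:,0]-.571)<.03)&(abs(S[:,1]-.338)<.03)]
S=S[(S[:,2]>.06)&(S[:,2]<.135)]
for a in np.arange(.06,.13,.01):
    q=S[(S[:,2]>a)&(S[:,2]<a+.01)]; print(a.round(2),len(q),q.min(0).round(4) if len(q) else '',q.max(0).round(4) if len(q) else '')
E
```

```text
time: 7.25
tool_pos: [0.5893, 0.0508, 0.239]
ee_rot: [3.139, -0.002, 3.125]
wrist_force: [0.5, 1.1, 0.1]
width: 0.0528
finger_force: 0.0
time: 7.75
tool_pos: [0.569, 0.2632, 0.2482]
ee_rot: [3.141, -0.003, 3.125]
wrist_force: [0.6, 0.2, 0.0]
width: 0.0658
finger_force: 0.0
time: 8.15
tool_pos: [0.5596, 0.334, 0.248]
ee_rot: [-3.141, -0.003, 3.126]
wrist_force: [-0.0, -0.2, -0.4]
width: 0.0659
finger_force: 0.0
[0.56001392 0.33308529 0.24829815] [-3.14086988e+00 -1.87209463e-03  3.12442287e+00] [{'bbox': [181.1, 27.2, 231.4, 118.5], 'p': 0.97}, {'bbox': [241.4, 175.2, 271.5, 212.6], 'p': 0.93}, {'bbox': [327.6, 90.2, 382.0, 168.1], 'p': 0.83}, {'bbox': [283.2, 214.4, 311.6, 277.5], 'p': 0.69}, {'bbox': [326.0, 158.2, 361.0, 246.0], 'p': 0.63}, {'bbox': [111.2, 109.2, 165.3, 191.3], 'p': 0.58}]
0.06 42 [0.5573 0.3277 0.0601] [0.5663 0.3523 0.0699]
0.07 38 [0.5574 0.3278 0.0706] [0.5659 0.3517 0.08  ]
0.08 43 [0.5572 0.3281 0.0805] [0.5656 0.3511 0.0897]
0.09 46 [0.5574 0.3282 0.0904] [0.5652 0.3519 0.0999]
0.1 29 [0.5573 0.3284 0.1003] [0.5649 0.3513 0.1073]
0.11 125 [0.5563 0.3265 0.1108] [0.5791 0.3537 0.1199]
0.12 471 [0.5571 0.3277 0.12  ] [0.5813 0.3523 0.1258]
0.13 0
```

View pics/w2.png

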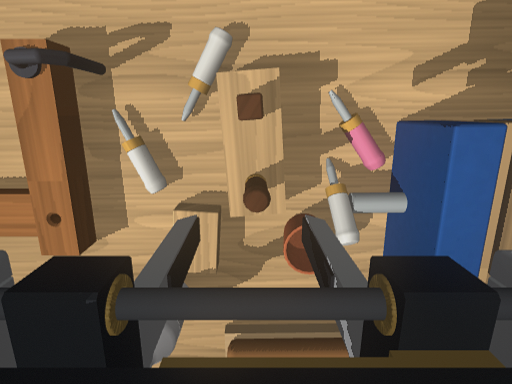

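The pin is at (256,195), with nothing in the way of the fingers. I'll go down and grip it.

```bash
python3 -m handwheel '[[[0,0,0],[0.19,0.13,-0.4],0.3],[[0,0,0],[0,0,-0.7],0.3],[[0,0,0],[0,0,-0.7],0.3],[[0,0,0],[0,0,-0.7],0.3],[[0,0,0],[0,0,-0.5],0.3]]'
python3 -m handwheel '[[[0,0,0],[0,0,0],0.3],[[0,0,0],[0,0,0],1],[[0,0,0],[0,0,0],1],[[0,0,0],[0,0,0],1],[[0,0,0],[0,0,0],1]]'
python3 -m handwheel '[[[0,0,0],[0,0,0],1],[[0,0,0],[0,0,0],1],[[0,0,0],[0,0,0],1]]'
```

```text
time: 8.75
tool_pos: [0.5692, 0.3377, 0.0961]
ee_rot: [-3.14, -0.003, 3.122]
wrist_force: [-0.6, -0.8, -1.1]
width: 0.0655
finger_force: 0.0
time: 9.25
tool_pos: [0.5707, 0.3405, 0.1011]
ee_rot: [3.14, 0.003, 3.124]
wrist_force: [-0.4, -0.7, -0.1]
width: 0.0377
finger_force: 0.0
time: 9.55
tool_pos: [0.5702, 0.3401, 0.0999]
ee_rot: [3.141, 0.001, 3.124]
wrist_force: [0.6, -1.1, 3.0]
width: 0.026
finger_force: 30.0
```

```bash
python3 -m handwheel '[[[0,0,0],[0,0,0.25],1],[[0,0,0],[0,0,0.4],1],[[0,0,0],[0,0,0.65],1],[[0,0,0],[0,0,0.65],1],[[0,0,0],[0,0,0.65],1]]'
python3 -m handwheel '[[[0,0,0],[0.1,-0.6,0],1],[[0,0,0],[0.1,-0.6,0],1],[[0,0,0],[0.1,-0.6,0],1],[[0,0,0],[0.1,-0.6,0],1],[[0,0,0],[0.1,-0.6,0],1]]'
python3 -m handwheel '[[[0,0,0],[0.1,-0.6,0],1],[[0,0,0],[0.1,-0.6,0],1],[[0,0,0],[0.1,-0.5,0],1],[[0,0,0],[0.06,-0.44,-0.3],1],[[0,0,0],[0,0,-0.6],1]]'
python3 -m handwheel '[[[0,0,0],[0,0,0],1],[[0,0,0],[0,0,0],1],[[0,0,0],[0,0,0],1]]'
python3 - <<'E'
from h import *
p,d,K,E,X=snap('wrist','w3'); np.savez('w3',p=p,d=d,K=K,E=E,X=X)
print(robot.get_obs()['tool_pos'],robot.get_obs()['ee_rot'],proj([.6134,.0828,.045],K,E))
cv2.imwrite('pics/w3c.png',cv2.resize(p[80:330,130:380,::-1],(600,600)))
E
```

```text
time: 10.05
tool_pos: [0.5694, 0.3402, 0.2301]
ee_rot: [-3.142, -0.001, 3.125]
wrist_force: [-0.7, 0.3, -1.2]
width: 0.0258
finger_force: 30.0
time: 10.55
tool_pos: [0.5946, 0.1892, 0.2291]
ee_rot: [3.141, -0.001, 3.125]
wrist_force: [-0.9, -0.6, -1.9]
width: 0.026
finger_force: 30.0
time: 11.05
tool_pos: [0.6149, 0.0803, 0.1871]
ee_rot: [-3.141, 0.007, 3.121]
wrist_force: [0.2, -0.1, -2.9]
width: 0.026
finger_force: 30.0
time: 11.35
tool_pos: [0.6134, 0.0838, 0.1858]
ee_rot: [3.141, 0.002, 3.125]
wrist_force: [-0.2, 0.2, -1.4]
width: 0.026
finger_force: 30.0
[0.61361005 0.08382021 0.18612644] [3.14117448 0.00321199 3.12516216] [[249.09493852 185.53431924]]
```

View pics/w3c.png

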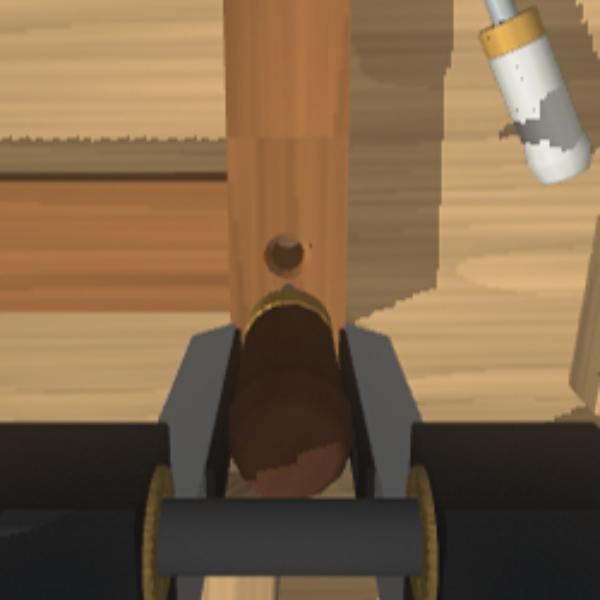

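Rail home. The hole is at (249,186) in the full picture and the pin tip at (250,200). I'll compute the offset between them.

```bash
python3 - <<'E'
from h import *
z=np.load('w3.npz'); X,p,K,E=z['X'],z['p'],z['K'],z['E']
u,v=darkblob(p,249,186,10); print(u,v,ray(u,v,K,E,.045))
rect(X,np.s_[85:200,215:285],.041,.05,'leg'); rect(X,np.s_[150:212,110:222],.027,.035,'rail')
print('tip',ray(250,199,K,E,.094))
S=X.reshape(-1,3); S=S[(S[:,2]>.10)&(S[:,2]<.21)&(abs(S[:,0]-.61)<.03)&(abs(S[:,1]-.084)<.0145)]
for a in np.arange(.1,.21,.015):
    q=S[(S[:,2]>a)&(S[:,2]<a+.015)]; print(a.round(3),len(q),q.min(0).round(4) if len(q) else '',q.max(0).round(4) if len(q) else '')
E
```

```text
249.15315985130113 185.88698884758364 [0.61377102 0.08285287 0.045     ]
leg 5677 [572.3  83.8] [ 50.1 112.1] 89.25 z 0.0443
rail 6150 [612.4  -7.9] [122.9  60.5] 89.11 z 0.0304
tip [0.61307749 0.0837941  0.094     ]
0.1 7 [0.6085 0.0814 0.1001] [0.6104 0.0855 0.1095]
0.115 0  
0.13 141 [0.6007 0.0711 0.1347] [0.6116 0.0964 0.1449]
0.145 254 [0.6009 0.0716 0.145 ] [0.6108 0.0962 0.16  ]
0.16 409 [0.6007 0.0696 0.1601] [0.6152 0.0985 0.175 ]
0.175 508 [0.6004 0.0695 0.175 ] [0.6136 0.0985 0.19  ]
0.19 735 [0.5992 0.0695 0.19  ] [0.6207 0.0985 0.205 ]
0.205 1540 [0.6005 0.0696 0.205 ] [0.6242 0.0984 0.21  ]
```

```bash
python3 -m handwheel '[[[0,0,0],[0,-0.018,-0.3],1],[[0,0,0],[0,0,-0.4],1],[[0,0,0],[0,0,-0.2],1],[[0,0,0],[0,0,-0.1],1],[[0,0,0],[0,0,0],1]]'
python3 -m handwheel '[[[0,0,0],[0,0,-0.12],1],[[0,0,0],[0,0,-0.12],1],[[0,0,0],[0,0,0],1]]'
python3 -m handwheel '[[[0,0,0],[0,0,-0.1],1],[[0,0,0],[0,0,-0.1],1],[[0,0,0],[0,0,0],1]]'
```

```text
time: 11.9
tool_pos: [0.6124, 0.0823, 0.133]
ee_rot: [-3.142, -0.002, 3.124]
wrist_force: [1.0, -0.2, -1.5]
width: 0.0261
finger_force: 30.0
time: 12.2
tool_pos: [0.6124, 0.0822, 0.1212]
ee_rot: [3.142, -0.001, 3.124]
wrist_force: [0.8, 0.3, -2.0]
width: 0.0261
finger_force: 30.0
time: 12.5
tool_pos: [0.6123, 0.0822, 0.1109]
ee_rot: [3.142, -0.002, 3.124]
wrist_force: [0.4, 0.3, -1.3]
width: 0.0261
finger_force: 30.0
```

```bash
python3 -m handwheel '[[[0,0,0],[0,0,-0.1],1],[[0,0,0],[0,0,-0.1],1],[[0,0,0],[0,0,0],1]]'
python3 -m handwheel '[[[0,0,0],[0,0,-0.05],1],[[0,0,0],[0,0,-0.04],1],[[0,0,0],[0,0,0],1]]'
python3 -m handwheel '[[[0,0,0],[0,0,-0.03],1],[[0,0,0],[0,0,0],1],[[0,0,0],[0,0,0],1]]'
```

```text
time: 12.8
tool_pos: [0.6122, 0.0822, 0.1008]
ee_rot: [3.142, -0.002, 3.124]
wrist_force: [0.5, 0.1, -1.2]
width: 0.0264
finger_force: 30.0
time: 13.1
tool_pos: [0.6126, 0.0822, 0.0972]
ee_rot: [3.142, -0.001, 3.124]
wrist_force: [-0.6, -0.6, -1.4]
width: 0.0261
finger_force: 30.0
time: 13.4
tool_pos: [0.6128, 0.0822, 0.096]
ee_rot: [3.141, 0.0, 3.124]
wrist_force: [-0.0, -1.3, -1.2]
width: 0.0259
finger_force: 30.0
```

```bash
python3 -m handwheel '[[[0,0,0],[0,0,-0.03],1],[[0,0,0],[0,0,0],1]]'
python3 -m handwheel '[[[0,0,0],[0,0,-0.03],1],[[0,0,0],[0,0,0],1]]'
```

```text
time: 13.6
tool_pos: [0.6131, 0.0822, 0.095]
ee_rot: [3.141, 0.001, 3.124]
wrist_force: [0.2, -0.0, 0.3]
width: 0.0258
finger_force: 30.0
time: 13.8
tool_pos: [0.6136, 0.0822, 0.0948]
ee_rot: [3.141, 0.003, 3.124]
wrist_force: [-0.9, -0.3, 3.5]
width: 0.0261
finger_force: 30.0
```

```bash
python3 -m handwheel '[[[0,0,0],[0,0,-0.03],1],[[0,0,0],[0,0,0],0.3],[[0,0,0],[0,0,0],0.3],[[0,0,0],[0,0,0],0.3],[[0,0,0],[0,0,0],0.3]]'
python3 -m handwheel '[[[0,0,0],[0,0,0.3],0.3],[[0,0,0],[0,0,0.8],0.3],[[0,0,0],[0,0,0.8],0.3],[[0,0,0],[0,0,0.8],0.3],[[0,0,0],[0,0,0.4],0.3]]'
python3 -m handwheel '[[[0,0,0],[-0.26,-0.73,0],0.3],[[0,0,0],[-0.26,-0.73,0],0.3],[[0,0,0],[-0.26,-0.73,0],0.3],[[0,0,0],[-0.26,-0.73,0],0.3],[[0,0,0],[-0.26,-0.73,0],0.3]]'
python3 -m handwheel '[[[0,0,0],[-0.26,-0.73,0],0.3],[[0,0,0],[-0.26,-0.73,0],0.3],[[0,0,0],[-0.26,-0.73,0],0.3],[[0,0,0],[-0.26,-0.73,0],0.3],[[0,0,0],[-0.26,-0.73,0],0.3]]'
python3 -m handwheel '[[[0,0,0],[-0.26,-0.73,0],0.3],[[0,0,0],[0,0,0],0.3],[[0,0,0],[0,0,0],0.3]]'
python3 - <<'E'
from h import *
p,d,K,E,X=snap('wrist','w4'); np.savez('w4',p=p,d=d,K=K,E=E,X=X)
print(robot.get_obs()['tool_pos'],robot.get_obs()['ee_rot'],robot.boxes_of('square','wrist'))
t=robot.snapshot('scene')[0]
b=p[:,:,::-1].copy(); c=t[150:278,180:350,::-1]; c=cv2.resize(c,(512,384))
cv2.imwrite('pics/w4b.png',cv2.resize(np.vstack([b,c]),(440,600)))
S=X.reshape(-1,3); S=S[(abs(S[:,0]-.49)<.12)&(abs(S[:,1]+.36)<.14)][None]
rect(S,np.s_[0],.017,.026,'stock'); rect(S,np.s_[0],.048,.058,'grip'); rect(S,np.s_[0],.0085,.0155,'blade')
E
```

```text
time: 14.3
tool_pos: [0.6125, 0.0822, 0.0908]
ee_rot: [3.142, -0.001, 3.124]
wrist_force: [0.0, 0.1, -0.3]
width: 0.0543
finger_force: 0.0
time: 14.8
tool_pos: [0.614, 0.0823, 0.2528]
ee_rot: [3.141, 0.008, 3.124]
wrist_force: [-0.4, -0.7, 0.2]
width: 0.0656
finger_force: 0.0
time: 15.3
tool_pos: [0.5472, -0.1015, 0.2479]
ee_rot: [-3.141, 0.002, 3.125]
wrist_force: [-0.2, -0.6, -0.1]
width: 0.0653
finger_force: 0.0
time: 15.8
tool_pos: [0.4822, -0.2842, 0.2479]
ee_rot: [-3.141, 0.001, 3.124]
wrist_force: [-0.1, 0.8, 0.6]
width: 0.0656
finger_force: 0.0
time: 16.1
tool_pos: [0.4696, -0.3198, 0.2472]
ee_rot: [3.141, 0.001, 3.122]
wrist_force: [0.1, 0.5, -0.8]
width: 0.066
finger_force: 0.0
[ 0.46995279 -0.31900574  0.24723841] [3.14133897e+00 8.78561183e-04 3.12398925e+00] [{'bbox': [152.8, 130.7, 265.9, 228.9], 'p': 0.84}, {'bbox': [130.9, 272.8, 312.8, 286.4], 'p': 0.31}]
stock 2562 [ 486.5 -327.8] [ 45.  119.9] 82.39 z 0.0213
grip 446 [ 486.4 -327.7] [19.9 33.6] 82.54 z 0.0531
blade 1947 [ 477.5 -336.2] [ 87.9 259.4] 30.88 z 0.0124
```

View pics/w4b.png

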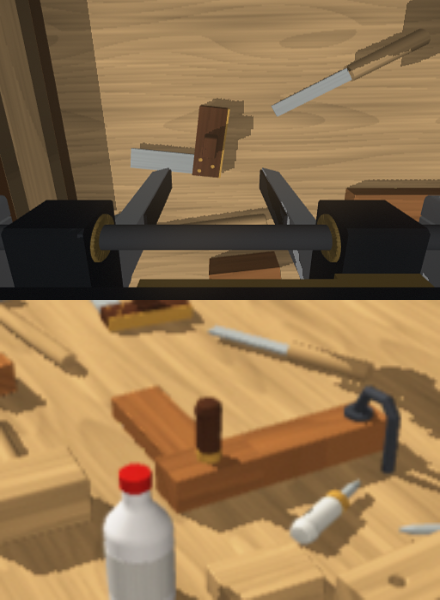

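The pin is seated, and the square lies at (486.5,-327.8) mm with yaw -7.5°. Gripping across the block's 20 mm would put a finger against the leg, so I'll grip along its 34 mm length, turning the tool -96.5°.

```bash
python3 -m handwheel '[[[0,0,-0.089],[0.05,-0.04,0],0.3],[[0,0,-0.089],[0.05,-0.04,0],0.3],[[0,0,-0.089],[0.05,-0.04,-0.2],0.3],[[0,0,-0.089],[0.05,-0.04,-0.2],0.3],[[0,0,-0.089],[0.05,-0.04,-0.2],0.3]]'
python3 -m handwheel '[[[0,0,-0.089],[0.05,-0.04,-0.2],0.3],[[0,0,-0.089],[0.02,0,-0.2],0.3],[[0,0,-0.089],[0,0,-0.2],0.3],[[0,0,-0.089],[0,0,-0.2],0.3],[[0,0,-0.089],[0,0,-0.2],0.3]]'
python3 -m handwheel '[[[0,0,-0.089],[0,0,-0.3],0.3],[[0,0,-0.093],[0,0,-0.3],0.3],[[0,0,0],[0,0,-0.4],0.3],[[0,0,0],[0,0,0],0.3],[[0,0,0],[0,0,0],0.3]]'
python3 - <<'E'
from h import *
o=robot.get_obs();print(o['joint_positions'],o['tool_pos'])
E
```

```text
time: 16.75
tool_pos: [0.4832, -0.3279, 0.2166]
ee_rot: [3.141, 0.001, 2.422]
wrist_force: [-0.1, -0.2, -0.7]
width: 0.0652
finger_force: 0.0
time: 17.25
tool_pos: [0.4866, -0.3298, 0.1665]
ee_rot: [3.141, 0.0, 1.723]
wrist_force: [-0.3, 0.3, 0.8]
width: 0.0655
finger_force: 0.0
time: 17.75
tool_pos: [0.4862, -0.3302, 0.1167]
ee_rot: [-3.141, -0.0, 1.442]
wrist_force: [0.5, -0.2, -0.7]
width: 0.0658
finger_force: 0.0
[-6.93128552e-01  2.18801707e-01  1.44886670e+00  1.17919426e-04
  1.47443046e+00 -5.64550239e-01] [ 0.48620983 -0.33022268  0.11669125]
```

```bash
python3 -m handwheel '[[[0,0,0],[0,0,-0.5],0.3],[[0,0,0],[0,0,-0.5],0.3],[[0,0,0],[0,0,-0.25],0.3],[[0,0,0],[0,0,0],0.3],[[0,0,0],[0,0,0],1]]'
python3 -m handwheel '[[[0,0,0],[0,0,0],1],[[0,0,0],[0,0,0],1],[[0,0,0],[0,0,0],1],[[0,0,0],[0,0,0],1],[[0,0,0],[0,0,0],1]]'
```

```text
time: 18.25
tool_pos: [0.4865, -0.3316, 0.0553]
ee_rot: [3.14, 0.001, 1.441]
wrist_force: [-0.1, 0.3, 0.4]
width: 0.0611
finger_force: 0.0
time: 18.75
tool_pos: [0.4864, -0.3317, 0.055]
ee_rot: [3.14, 0.001, 1.44]
wrist_force: [1.2, -0.5, 3.7]
width: 0.0338
finger_force: 30.0
```

```bash
python3 -m handwheel '[[[0,0,0],[0,0,0.2],1],[[0,0,0],[0,0,0.4],1],[[0,0,0],[0,0,0.6],1],[[0,0,0],[0.05,0.6,0],1],[[0,0,0],[0.05,0.7,0],1]]'
python3 -m handwheel '[[[0,0,0.018],[0.05,0.7,0],1],[[0,0,0.018],[0.05,0.7,0],1],[[0,0,0.018],[0.05,0.7,0],1],[[0,0,0.019],[0.05,0.7,0],1],[[0,0,0],[0.05,0.7,0],1]]'
python3 -m handwheel '[[[0,0,0],[0.05,0.7,0],1],[[0,0,0],[0.03,0.7,0],1],[[0,0,0],[0,0.7,0],1],[[0,0,0],[0,0,0],1],[[0,0,0],[0,0,0],1]]'
python3 - <<'E'
from h import *
p,d,K,E,X=snap('wrist','w5'); np.savez('w5',p=p,d=d,K=K,E=E,X=X)
print(robot.get_obs()['tool_pos'],robot.get_obs()['ee_rot'])
t=snap('top'); np.savez('t5',p=t[0],d=t[1],K=t[2],E=t[3],X=t[4])
b=np.hstack([p,cv2.resize(t[0][120:312,200:456],(512,384))])[:,:,::-1]
cv2.imwrite('pics/w5b.png',cv2.resize(b,(800,300)))
E
```

```text
time: 19.25
tool_pos: [0.4908, -0.2668, 0.1151]
ee_rot: [3.14, 0.001, 1.438]
wrist_force: [0.8, 1.4, -3.3]
width: 0.0339
finger_force: 30.0
time: 19.75
tool_pos: [0.5024, -0.0898, 0.1136]
ee_rot: [-3.14, -0.0, 1.555]
wrist_force: [-0.5, -0.0, -2.6]
width: 0.034
finger_force: 30.0
time: 20.25
tool_pos: [0.5066, 0.0141, 0.1137]
ee_rot: [-3.14, 0.001, 1.557]
wrist_force: [0.4, -0.7, -2.0]
width: 0.0339
finger_force: 30.0
[0.50686817 0.0133791  0.11372098] [-3.14054038e+00  8.31759794e-04  1.55539022e+00]
```

View pics/w5b.png

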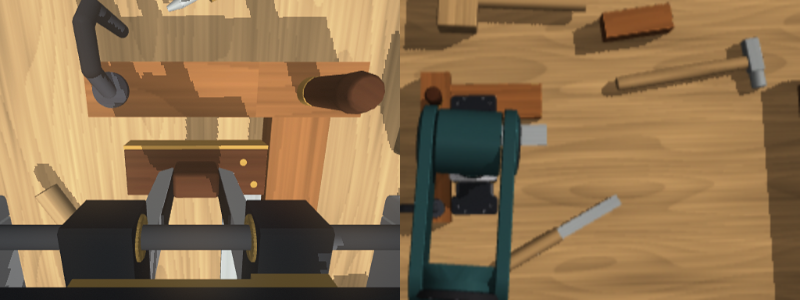

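The square is held level and parallel to the leg, its brass back towards the leg's face. The rail edge is on the right, and the pin is seated. I'll measure the gap.

```bash
python3 - <<'E'
from h import *
z=np.load('w5.npz'); X,p,K,E=z['X'],z['p'],z['K'],z['E']
# left pane 400x300 -> scale 1.28
b=lambda l,t,r,q: np.s_[int(t*1.28):int(q*1.28),int(l*1.28):int(r*1.28)]
rect(X,b(120,75,300,120),.041,.048,'leg')
rect(X,b(262,110,340,200),.027,.034,'rail')
rect(X,b(120,130,275,205),.072,.09,'stock')
S=X[b(120,130,275,205)].reshape(-1,3); S=S[(S[:,2]>.072)&(S[:,2]<.09)]
print(S.min(0),S.max(0))
# slopes
A=np.c_[S[:,:2],np.ones(len(S))]; print('plane',np.linalg.lstsq(A,S[:,2],rcond=None)[0])
q=X[b(120,75,300,120)].reshape(-1,3); q=q[(q[:,2]>.041)&(q[:,2]<.048)]
for x in np.arange(.47,.60,.02):
    m=abs(q[:,0]-x)<.004; n=abs(S[:,0]-x)<.004; print(x.round(2),np.percentile(q[m,1],[0,1]).round(4),np.percentile(S[n,1],[99,100]).round(4) if n.any() else '')
E
```

```text
leg 12064 [520.1  78.8] [ 38.1 172. ] 89.19 z 0.0444
rail 7655 [612.9  10.4] [92.  60.4] 89.22 z 0.0304
stock 7987 [506.1  15.6] [ 52.2 120.4] 88.73 z 0.0801
[ 0.44620954 -0.01160418  0.07201087] [0.56652271 0.0418343  0.08997141]
plane [-0.00343994 -0.02578324  0.08239606]
0.47 [0.0605 0.0606] [0.0415 0.0417]
0.49 [0.0602 0.0604] [0.0413 0.0413]
0.51 [0.06   0.0601] [0.041 0.041]
0.53 [0.0597 0.0599] [0.0407 0.0409]
0.55 [0.0594 0.0595] [0.0404 0.0407]
0.57 [0.0591 0.0593] [0.0401 0.0402]
0.59 [0.0588 0.059 ]
```

```bash
python3 -m handwheel '[[[0,0,0],[0,0,-0.4],1],[[0,0,0],[0,0,-0.4],1],[[0,0,0],[0,0,-0.25],1],[[0,0,0],[0,0,-0.06],1],[[0,0,0],[0,0,0],1]]'
python3 -m handwheel '[[[0,0,0],[0,0,-0.03],1],[[0,0,0],[0,0,0],1]]'
python3 -m handwheel '[[[0,0,0],[0,0,-0.02],1],[[0,0,0],[0,0,0],1]]'
```

```text
time: 20.85
tool_pos: [0.5071, 0.0131, 0.0581]
ee_rot: [-3.141, -0.0, 1.554]
wrist_force: [0.5, -0.5, -1.8]
width: 0.0341
finger_force: 30.0
time: 21.05
tool_pos: [0.508, 0.0136, 0.0579]
ee_rot: [3.14, 0.0, 1.555]
wrist_force: [-0.1, 0.4, -2.7]
width: 0.0338
finger_force: 30.0
time: 21.25
tool_pos: [0.5075, 0.0138, 0.0564]
ee_rot: [3.141, 0.0, 1.555]
wrist_force: [-0.2, 0.2, -2.2]
width: 0.0336
finger_force: 30.0
```

```bash
python3 -m handwheel '[[[0,0,0],[0.05,0.1,-0.02],1],[[0,0,0],[0.05,0.1,0],1],[[0,0,0],[0.05,0.08,0],1],[[0,0,0],[0.05,0.04,0],1],[[0,0,0],[0,0,0],1]]'
python3 -m handwheel '[[[0,0,0],[0,0.03,-0.01],1],[[0,0,0],[0,0.02,0],1],[[0,0,0],[0,0,0],1]]'
python3 -m handwheel '[[[0,0,0],[0,0.02,0],1],[[0,0,0],[0,0,0],1]]'
```

```text
time: 21.75
tool_pos: [0.5177, 0.0302, 0.055]
ee_rot: [3.141, -0.0, 1.556]
wrist_force: [-0.0, 0.4, -2.0]
width: 0.0338
finger_force: 30.0
time: 22.05
tool_pos: [0.5177, 0.032, 0.055]
ee_rot: [3.14, 0.0, 1.555]
wrist_force: [0.6, -1.3, -1.3]
width: 0.0339
finger_force: 30.0
time: 22.25
tool_pos: [0.5177, 0.033, 0.055]
ee_rot: [3.14, 0.0, 1.555]
wrist_force: [0.3, -1.1, 0.8]
width: 0.0336
finger_force: 30.0
```

```bash
python3 -m handwheel '[[[0,0,0],[0,0.02,0],1],[[0,0,0],[0,0,0],1]]'
python3 -m handwheel '[[[0,0,0],[0,0.02,0],1],[[0,0,0],[0,0,0],1]]'
```

```text
time: 22.45
tool_pos: [0.5177, 0.0333, 0.055]
ee_rot: [3.14, 0.002, 1.555]
wrist_force: [-0.3, -3.9, 2.2]
width: 0.0337
finger_force: 30.0
time: 22.65
tool_pos: [0.5177, 0.0334, 0.055]
ee_rot: [3.141, 0.004, 1.555]
wrist_force: [0.5, -7.4, 1.5]
width: 0.0338
finger_force: 30.0
```

Flush on the leg at y≈0.0333. Now +x to the rail (about 5 mm).

```bash
python3 -m handwheel '[[[0,0,0],[0.04,-0.01,0],1],[[0,0,0],[0.04,0,0],1],[[0,0,0],[0,0,0],1]]'
python3 -m handwheel '[[[0,0,0],[0.03,0,0],1],[[0,0,0],[0,0,0],1]]'
python3 -m handwheel '[[[0,0,0],[0.02,0,0],1],[[0,0,0],[0,0,0],1]]'
```

```text
time: 22.95
tool_pos: [0.5183, 0.0333, 0.0553]
ee_rot: [-3.134, 0.003, 1.555]
wrist_force: [-10.6, -6.4, 10.8]
width: 0.0337
finger_force: 30.0
time: 23.15
tool_pos: [0.5186, 0.0334, 0.0553]
ee_rot: [-3.131, 0.003, 1.555]
wrist_force: [-13.2, -5.9, 14.3]
width: 0.0334
finger_force: 30.0
time: 23.35
tool_pos: [0.5195, 0.0333, 0.0553]
ee_rot: [-3.131, 0.003, 1.555]
wrist_force: [-13.5, -7.9, 13.3]
width: 0.0341
finger_force: 30.0
```

The square sticks because of friction: I'm pressing on the bench with about 14 N. I'll relieve z and y a little, then continue.

```bash
python3 -m handwheel '[[[0,0,0],[0,-0.015,0.03],1],[[0,0,0],[0,0,0],1]]'
python3 -m handwheel '[[[0,0,0],[0,0,0.02],1],[[0,0,0],[0,0,0],1]]'
```

```text
time: 23.55
tool_pos: [0.5214, 0.0333, 0.0552]
ee_rot: [-3.136, 0.001, 1.555]
wrist_force: [-4.5, -4.5, 2.2]
width: 0.0338
finger_force: 30.0
time: 23.75
tool_pos: [0.5215, 0.0333, 0.0553]
ee_rot: [-3.136, 0.002, 1.555]
wrist_force: [-3.9, -5.3, -2.6]
width: 0.0338
finger_force: 30.0
```

```bash
python3 -m handwheel '[[[0,0,0],[0.03,-0.01,0],1],[[0,0,0],[0,0,0],1]]'
python3 -m handwheel '[[[0,0,0],[0.03,0,0],1],[[0,0,0],[0,0,0],1]]'
python3 -m handwheel '[[[0,0,0],[0.02,0,0],1],[[0,0,0],[0,0,0],1]]'
```

```text
time: 23.95
tool_pos: [0.5234, 0.0332, 0.0554]
ee_rot: [-3.137, 0.001, 1.555]
wrist_force: [-3.1, -3.6, -3.6]
width: 0.0337
finger_force: 30.0
time: 24.15
tool_pos: [0.5242, 0.0332, 0.0556]
ee_rot: [-3.135, 0.001, 1.555]
wrist_force: [-4.6, -4.1, -2.2]
width: 0.0338
finger_force: 30.0
time: 24.35
tool_pos: [0.5243, 0.0332, 0.0556]
ee_rot: [-3.133, 0.001, 1.555]
wrist_force: [-8.6, -4.6, -0.3]
width: 0.0334
finger_force: 30.0
```

```bash
python3 -m handwheel '[[[0,0,0],[0.02,0.02,0],1],[[0,0,0],[0,0,-0.02],1],[[0,0,0],[0,0,-0.01],1],[[0,0,0],[0,0,0],1]]'
python3 - <<'E'
from h import *
p,d,K,E,X=snap('wrist','w6'); np.savez('w6',p=p,d=d,K=K,E=E,X=X)
cv2.imwrite('pics/w6c.png',cv2.resize(p[60:330,60:420,::-1],(800,600)))
E
```

```text
time: 24.75
tool_pos: [0.5244, 0.0333, 0.0556]
ee_rot: [-3.131, 0.003, 1.555]
wrist_force: [-13.7, -6.7, 8.8]
width: 0.0334
finger_force: 30.0
```

View pics/w6c.png

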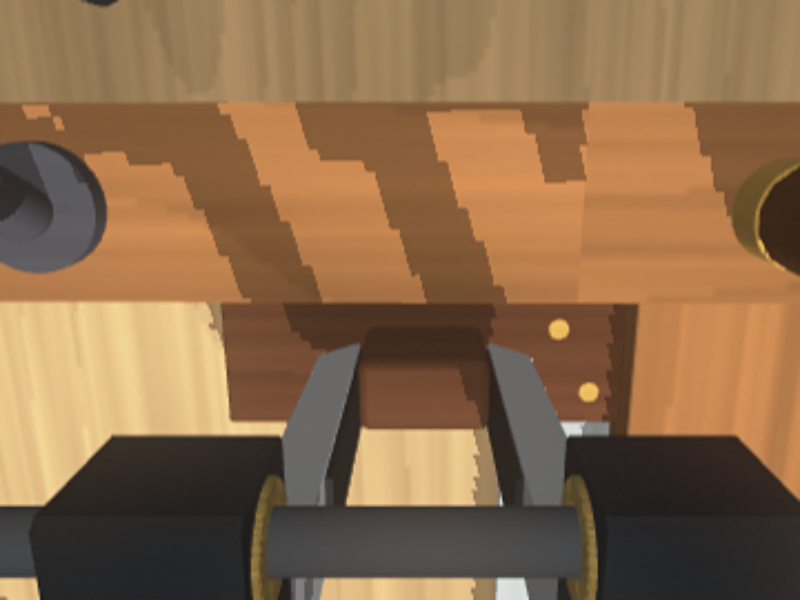

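The stock lies flush along the leg and its end and blade are against the rail edge. I'll ease the preload, open and retreat upward.

```bash
python3 -m handwheel '[[[0,0,0],[-0.02,-0.01,0.01],1],[[0,0,0],[0,0,0],0.3],[[0,0,0],[0,0,0],0.3],[[0,0,0],[0,0,0],0.3],[[0,0,0],[0,0,0],0.3]]'
python3 -m handwheel '[[[0,0,0],[0,0,0.2],0.3],[[0,0,0],[0,0,0.6],0.3],[[0,0,0],[0,0,0.8],0.3],[[0,0,0],[0,0,0.8],0.3],[[0,0,0],[0,-0.1,0.8],0.3]]'
python3 -m handwheel '[[[0,0,0],[-0.2,-0.2,0.5],0.3],[[0,0,0],[0,0,0],0.3],[[0,0,0],[0,0,0],0.3]]'
python3 - <<'E'
from h import *
p,d,K,E,X=snap('wrist','w7')
o=robot.get_obs(); print(o['tool_pos'])
S=X.reshape(-1,3); S=S[(S[:,0]>.44)&(S[:,0]<.66)&(S[:,1]>-.13)&(S[:,1]<.115)]
f=lambda a,b:S[(S[:,2]>a)&(S[:,2]<b)]
st=f(.017,.025); bl=f(.0085,.015); rl=f(.027,.034); lg=f(.041,.048); pn=f(.1,.14)
for n,s in zip(['stock','blade','rail','leg'],[st,bl,rl,lg]): rect(s[None],np.s_[0],-1,1,n)
print('pin top',np.percentile(pn[:,2],[5,95]) if len(pn) else None)
for x in np.arange(.47,.58,.02):
    m=abs(lg[:,0]-x)<.004;n=abs(st[:,0]-x)<.004;print(x.round(2),lg[m,1].min().round(4),st[n,1].max().round(4))
for y in np.arange(-.08,.05,.02):
    m=abs(rl[:,1]-y)<.004;q=np.vstack([st,bl]);n=abs(q[:,1]-y)<.004;print(y.round(2),rl[m,0].min().round(4) if m.any() else '',q[n,0].max().round(4) if n.any() else '')
c=robot.snapshot('scene')[0][150:278,180:350]
cv2.imwrite('pics/w7b.png',cv2.resize(np.hstack([p,cv2.resize(c,(512,384))])[:,:,::-1],(800,300)))
E
```

```text
time: 25.3
tool_pos: [0.5287, 0.0346, 0.0566]
ee_rot: [3.14, -0.001, 1.555]
wrist_force: [0.5, 0.0, 0.3]
width: 0.0624
finger_force: 0.0
time: 25.8
tool_pos: [0.5279, 0.0296, 0.2186]
ee_rot: [3.14, -0.001, 1.556]
wrist_force: [1.1, -0.9, -0.2]
width: 0.0659
finger_force: 0.0
time: 26.1
tool_pos: [0.5181, 0.0191, 0.2417]
ee_rot: [3.139, -0.0, 1.555]
wrist_force: [0.4, 0.7, -1.5]
width: 0.0658
finger_force: 0.0
[0.51754189 0.01928181 0.24004529]
stock 2663 [522.8 -20.6] [155.  120.7] 89.19 z 0.0214
blade 1833 [565.  -43.1] [111.4  35.4] 89.22 z 0.0123
rail 4187 [577.1 -22. ] [136.9 156.9] 1.26 z 0.0304
leg 7487 [549.9  77.6] [ 62.4 220.5] 89.14 z 0.0444
pin top [0.10882171 0.11970349]
0.47 0.0608 0.0576
0.49 0.0604 0.0573
0.51 0.047 0.0569
0.53 0.0473 0.0567
0.55 0.0595 0.0563
0.57 0.0592 0.056
-0.08 0.5817 0.5822
-0.06 0.5821 0.5824
-0.04 0.5827 0.5828
-0.02 0.5826 0.5832
0.0 0.5832 0.5834
0.02 0.5837 0.5837
0.04 0.5837 0.5838
```

View pics/w7b.png

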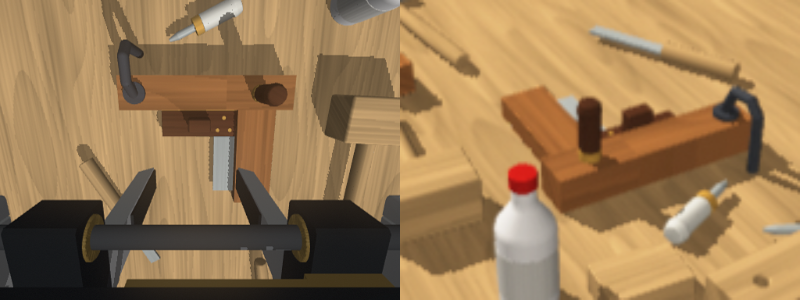

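The blade is flush along the rail (within 0.5 mm). The 3 mm apparent offset at the leg is mostly its edge hiding the stock's back, so I'll check from a camera position on the stock's side.

```bash
python3 -m handwheel '[[[0,0,0],[0,-0.6,0],0.3],[[0,0,0],[0,-0.6,0],0.3],[[0,0,0],[0,-0.4,0],0.3],[[0,0,0],[0,0,0],0.3],[[0,0,0],[0,0,0],0.3]]'
python3 - <<'E'
from h import *
p,d,K,E,X=snap('wrist','w8'); print(E[:3,3])
S=X.reshape(-1,3); S=S[(S[:,0]>.44)&(S[:,0]<.66)&(S[:,1]>-.13)&(S[:,1]<.115)]
f=lambda a,b:S[(S[:,2]>a)&(S[:,2]<b)]
st=f(.018,.0235); lg=f(.043,.048)
for x in (.47,.48,.49,.55,.56,.57):
    m=(abs(lg[:,0]-x)<.004)&(lg[:,1]>.05);n=abs(st[:,0]-x)<.004;print(x,lg[m,1].min().round(4),np.sort(st[n,1])[-3:].round(4))
pn=S[(S[:,2]>.047)&(S[:,0]>.59)&(S[:,1]>.05)]; print('pin',pn[:,2].max(), pn[:,:2].mean(0))
E
```

```text
time: 26.7
tool_pos: [0.5174, -0.0606, 0.2391]
ee_rot: [-3.138, -0.002, 1.555]
wrist_force: [-0.3, 0.9, 0.5]
width: 0.0658
finger_force: 0.0
[0.51855315 0.01236738 0.39293969]
0.47 0.0606 [0.0606 0.0606 0.0607]
0.48 0.0605 [0.0604 0.0605 0.0605]
0.49 0.0602 [0.0602 0.0603 0.0603]
0.55 0.0594 [0.0593 0.0593 0.0593]
0.56 0.0591 [0.0591 0.0591 0.0592]
0.57 0.059 [0.0589 0.0591 0.0591]
pin 0.12103731693651898 [0.60944551 0.0793413 ]
```

```bash
python3 - <<'E'
from h import *
p,d,K,E,X=snap('wrist'); S=X.reshape(-1,3)
for x in (.475,.56):
    y0=.0605-.0143*(x-.475); m=(abs(S[:,0]-x)<.003)
    for a in np.arange(-.006,.001,.001):
        q=S[m&(S[:,1]>y0+a)&(S[:,1]<=y0+a+.001)]; print(x,round(a*1000),len(q),q[:,2].min().round(4) if len(q) else '',np.median(q[:,2]).round(4) if len(q) else '')
E
```

```text
0.475 -6 6 0.0207 0.0213
0.475 -5 2 0.0209 0.0209
0.475 -4 4 0.0198 0.0202
0.475 -3 7 0.0197 0.0206
0.475 -2 5 0.0201 0.0208
0.475 -1 6 0.0209 0.0221
0.475 0 20 0.0212 0.0391
0.56 -6 5 0.0204 0.0216
0.56 -5 5 0.0206 0.0213
0.56 -4 2 0.0215 0.0215
0.56 -3 5 0.0186 0.0204
0.56 -2 5 0.0214 0.0217
0.56 -1 5 0.0206 0.0216
0.56 0 19 0.0208 0.0313
```

No gap: the stock's top runs right up to the leg's face at both ends. I'll hand in the job.

```bash
python3 -c "
from bench import robot
print(robot.close_job())"
```

```text
the job is handed in; nothing more can be done
None
```

The job is handed in after about 27 s: the rail is pushed home, the drawbore pin is seated on its shoulder, and the try square lies in the inner corner with no visible gap at the leg or the rail (within about 0.5 mm).

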